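Slide the board under the ring lamp and scan its chip

TASK

Slide the carriage with the circuit board along its rails until it is fully home against the end stop under the ring lamp, without touching the board itself. Then pick up the hand scanner and, from beside the lamp, slanted about 35 degrees from upright, point it at the middle of the large square chip from about 8 cm away, holding it steady for a good second. Finally stand the scanner upright again on the middle of its round pad, set down gently rather than dropped, with the carriage still home and the other things on the bench left where they are.

Things in the scene. Friction and masses are not known exactly. Their poses are not given: they have to be found in the camera images.
- slide: fixed inspection slide: aluminium base 130 x 360 x 12 mm with two steel rails along its y axis; origin at the centre of its underside on the bench. A dark steel end stop (50 mm tall) closes its +y end, a low bar (28 mm tall) its -y end. A lamp post (9 mm radius, 235 mm tall) stands at x +100, y +120 mm.
- lamp (a point): centre of the fixed white ring lamp (a level ring, 114 mm outside, 66 mm inside, 24 mm thick, its underside 216 mm above the bench), straight above where the chip is once the carriage is home
- carriage (a joint): travel of the steel carriage (plate 120 x 160 mm, 28 to 40 mm above the bench) along the slide's +y axis, in m: 0 = rear, 0.130 = fully home against the end stop; stiff by about 2.5 N
- tab (a point): top centre of the carriage's upright steel push tab at its rear (-y) end: 50 mm wide across the rails, 10 mm thick along them, standing 50 mm above the carriage plate, top 90 mm above the bench; axes as the slide's
- board (a point): centre of the upper face of the green circuit board (96 mm across the rails x 125 mm along them) fixed on the carriage, 48 mm above the bench; parts on it stand up to 10 mm higher; not to be touched
- chip (a point): centre of the upper face of the largest, square black chip (34 x 34 mm) on the board, 52 mm above the bench, 120 mm ahead (+y) of the tab
- scanner: loose white hand scanner, round, 130 mm long, 160 g, standing upright on its wide nose: nose 52 mm across (black rim), narrowing to a straight 36 mm thick barrel from 45 to 120 mm above the nose. Origin at the centre of the flat nose face; its z axis runs from there up the barrel, so it looks along -z.
- pad: fixed round black rubber pad, 110 mm across, 6 mm thick, on which the scanner stands; origin at the centre of its underside, top 6 mm higher
- motor: loose throttle motor, upright aluminium cylinder 68 mm across and 66 mm tall with a thin shaft to 90 mm; bystander; origin at its underside
- meter: red multimeter lying flat, 180 x 85 x 36 mm; bystander; origin at its underside
- housing: finned aluminium controller housing, about 170 x 110 x 34 mm, lying flat; bystander; origin at its underside
- cup: brown paper cup, 80 mm across, 95 mm tall; bystander; origin at its underside
- driver: screwdriver, 190 mm long, lying flat; bystander; origin at its middle
- flux: amber bottle, 44 mm across, 110 mm tall; bystander; origin at its underside
- spool: solder spool standing on its flange, 60 mm across, 50 mm tall; bystander; origin at its underside
Mind the look-alikes: they are no part of the job. What is shaped like the scanner but purple is not meant.

How it is judged (in metres and radians):
On the way, in this order (a step that is already met when the one before it is completed fails the run):
1. the carriage is fully home against its stop (value of joint carriage above 0.126 m and velocity of joint carriage below 0.01 m/s), for 0.2 s.
2. with the carriage home, the scanner looks at the large chip (line of sight within 16 mm of the chip's centre) from 45 to 125 mm away, slanted 20 to 50 degrees from upright, held steady for 0.9 s (value of joint carriage above 0.126 m and x of chip in the frame of scanner between -0.016 and 0.016 m and y of chip in the frame of scanner between -0.016 and 0.016 m and z of chip in the frame of scanner between -0.125 and -0.045 m and angle between scanner's own z axis and vertical between 0.35 and 0.87 rad and linear speed of scanner below 0.03 m/s and angular speed of scanner below 0.2 rad/s), for 0.9 s.
At the end, for the whole second after the job is handed in: The carriage is home (within 4 mm of its stop), and the scanner stands upright (within 4.5 degrees), released and at rest on the pad, its centre within 30 mm of the pad's (value of joint carriage above 0.126 m and horizontal distance between scanner and pad below 0.03 m and height (world z) of scanner between 0.002 and 0.01 m and angle between scanner's own z axis and vertical below 0.08 rad and linear speed of scanner below 0.02 m/s and contact force between the fingers and scanner below 0.1 N); the robot touches nothing.
It fails at once if the circuit board is touched (contact force between any of carriage_c5, carriage_c6, carriage_c7 and anything else above 0.5 N).
It fails at once if the scanner is dropped (moves unheld faster than 0.5 m/s) (linear speed of scanner above 0.5 m/s and contact force between the fingers and scanner below 0.2 N).
It fails at once if another thing on the bench is moved more than 30 mm (distance of any of motor, meter, housing, cup, driver, flux, spool from where it was at the start of the episode above 0.03 m).
It also fails if it takes over 67 s, if anything falls off the work surface, if the arm or the gripper's body presses on something with over 40 N, if the wrist force passes 120 N, or if a joint passes its speed limit or range.

ROBOT

A 7-joint arm with a two-finger parallel gripper is mounted at the origin on the work surface. World frame = base frame: x ahead of the robot, y to its left, z up, the work surface at z = 0. Lengths are in m, angles in degrees, forces in N, time in s.
With the tool pointing down it reaches from about 0.4 to 0.875 m from the base axis. Payload 6.5 kg.
Tool frame: the origin (TCP) lies on the centre line of the jaws, within the pads' length; the fingertips stand 17 mm ahead of it and the grasp point (between the pads) lies 2 mm behind it; z points along the fingers, y is the line along which they close (so a half turn about z gives the same grasp; the last joint's range is limited). The gripper opens to 85 mm and grips with 20 to 120 N. Pads are 22 mm wide; open, the fingers measure 114 mm over their backs; the gripper's body (76 mm by 85 mm) begins 54 mm behind the grasp point. The pads swing forward as they close: fully open they stand 13 mm farther back than shut.
Start: joints at [66.165, 30.733, -0.252, 88.115, 0.149, 61.152, -4.079], TCP at [0.223, -0.611, 0.248] pointing down, gripper open.
Joint ranges: [-154.64, 154.64], [-21.42, 123.67], [-72.66, 72.17], [13.99, 137.28], [-74.86, 254.86], [10.95, 109.41], [-158.01, 158.01]. Speed limits (degrees/s): [136.94, 136.94, 180, 180, 180, 180, 180].

INTERFACE

Orientations are given as [roll, pitch, yaw] about the fixed x, y, z axes, in that order (R = Rz(yaw) Ry(pitch) Rx(roll)).
In Python, from rig import env gives the robot as it stands.
- The arm moves only by the tool carry_out, never from a script. Its arguments are lists of equal length, an entry for each row: "travel": the shift along the tool's x, y, z scaled (see below), a list of three; "roll": the turn about the tool's z scaled (see below). A call has 1 to 20 rows; each row shifts and turns the commanded pose from where the row before left it, along the tool's axes as they then stand; what a row does not reach is not made up. The controller multiplies each number of a shift by 25 mm and each number of a turn by 4 degrees. A row lasts 1/12 s, in which the tool goes at most 41.7 mm and 7.16 degrees, less where a joint would pass 70% of its speed; a pose out of reach is approached as far as the arm can. A call with a number of a shift or a turn outside -1 to 1 is refused whole. A call with a gripper value outside its range is refused whole. "gripper" is the closure, from -1 (fully open) to 1 (shut), set as the call begins (left out, the last holds). The fingers move at their own pace and stop on an object; "newtons" is the grip in N (left out, the last holds). Time passes only in rows, so rows that do not move let the fingers close. It gives the time, the measured TCP pose, the force, the opening and the grip force at its end, in the units of the state.
- env.state(): the state, without advancing time (a new reading comes with each control period).
- env.capture(name): name is "scene" or "top" or "wrist"; returns a dict with "pixels" (420x560x3 uint8, red, green, blue), "z_map" (420x560 float32, m along the optical axis (not along the pixel's ray), 0 where there is no reading), "intrinsics" (3x3 intrinsics, pixels), "rvec" (rotation vector, rad) and "tvec" (3), from world to camera coordinates, as OpenCV has them; the wrist camera has in their place "hand_eye" (4x4, takes a point from camera to tool coordinates, whose origin is the TCP and whose axes are the flange's). Camera axes: x right, y down, z forward; pixel columns grow to the right and rows downward; lengths in m; the calibration is good to about 2 mm. A picture is of the moment at which its call begins: read the wrist's pose just before it.
- env.hand_in(): hands the job in; it is judged then, once.
The state is a dict: "t": time; "joint_pos": joint angles; "qd": joint speeds; "effort": joint torques, N m; "position": TCP position; "tcp_rot": TCP orientation; "force": force on the tool from outside, world axes, zero at the start; "ft_torque": the same for the moment, N m; "finger_gap": opening from 0.0 (shut) to 1.0 (fully open); "gripper_force": force on a finger pad.
Only numpy, scipy, OpenCV 4.12 (cv2) and the standard library are available. Lean on these libraries where they do the work, as an engineer would, in place of code of your own. Each camera call takes 0.05 s, during which the arm holds its last target. There are 200 camera calls.

## Working session

There is one attempt and no reset: what is moved stays moved. The work goes in short steps, Python scripts to look and compute and a tool call to move; the robot and the scene stay as the last step left them, time stands still between calls to the robot, and variables do not carry over. Pictures are saved under pics/ and viewed, at most 10 in all, crops included, and the job is handed in when it is done.

Besides the shell and the picture viewer there is one more tool, called after "Call:" as name(argument=value, ...) on one line, values as JSON. carry_out: Moves the arm, as the interface text tells. Shifts and turns lie within -1 to 1; 1 stands for 25 mm of shift or 4 degrees of turn. Its arguments: {"type":"object","properties":{"travel":{"type":"array","items":{"type":"array","items":{"type":"number"}}},"roll":{"type":"array","items":{"type":"number"}},"gripper":{"type":"number"},"newtons":{"type":"number"}},"required":["travel","roll"]}

```bash
mkdir -p pics
cat > h.py <<'E'
import numpy as np, cv2
from scipy.spatial.transform import Rotation as R
from rig import env
def cam(name):
    s=env.state(); c=env.capture(name)
    if 'hand_eye' in c:
        T=np.eye(4); T[:3,:3]=R.from_euler('xyz',s['tcp_rot'],degrees=True).as_matrix(); T[:3,3]=s['position']
        c['M']=T@c['hand_eye']
    else:
        W=np.eye(4); W[:3,:3]=cv2.Rodrigues(np.array(c['rvec'],float))[0]; W[:3,3]=np.ravel(c['tvec'])
        c['M']=np.linalg.inv(W)
    return c
def cloud(c):
    z=c['z_map']; v,u=np.mgrid[:z.shape[0],:z.shape[1]]; K=c['intrinsics']
    p=np.stack([(u-K[0,2])/K[0,0]*z,(v-K[1,2])/K[1,1]*z,z],-1)
    w=p@c['M'][:3,:3].T+c['M'][:3,3]; w[z==0]=np.nan; return w
def ray(c,u,v,h):
    d=c['M'][:3,:3]@np.linalg.solve(c['intrinsics'],[u,v,1.]); o=c['M'][:3,3]; return o+d*(h-o[2])/d[2]
def save(c,n,box=None,s=1):
    im=c['pixels'][...,::-1]
    if box: im=im[box[1]:box[3],box[0]:box[2]]
    cv2.imwrite('pics/'+n,cv2.resize(im,None,fx=s,fy=s,interpolation=cv2.INTER_CUBIC))
E
python3 - <<'E'
from h import *
s=env.state(); print({k:np.round(v,3) for k,v in s.items()})
a=cam('scene');b=cam('top')
save(a,'scene.png');save(b,'top.png')
np.savez('init.npz',sc=cloud(a),tp=cloud(b),scp=a['pixels'],tpp=b['pixels'])
print(a['M'].round(3),b['M'].round(3),b['intrinsics'])
E
```

```text
{'t': np.float64(0.0), 'joint_pos': array([66.163, 30.778, -0.256, 88.169,  0.15 , 61.152, -4.08 ]), 'qd': array([-0.008, -0.013, -0.008, -0.043, -0.089,  0.028,  0.005]), 'effort': array([ 0.0000e+00, -5.8342e+01,  1.0490e+00, -2.5910e+01,  1.2000e-02,
        1.0000e-02, -0.0000e+00]), 'position': array([ 0.223, -0.61 ,  0.247]), 'tcp_rot': array([-1.79901e+02,  7.00000e-03,  2.00500e+01]), 'force': array([-0.388, -0.048,  0.537]), 'ft_torque': array([ 0.01 , -0.003, -0.04 ]), 'gripper_force': np.float64(0.0), 'finger_gap': np.float64(1.0)}
[[-0.763  0.469 -0.445  1.112]
 [ 0.647  0.556 -0.522  0.646]
 [ 0.003 -0.686 -0.728  1.107]
 [ 0.     0.     0.     1.   ]] [[ 0.019 -0.983  0.18   0.297]
 [-1.    -0.022 -0.012 -0.032]
 [ 0.016 -0.18  -0.984  1.238]
 [ 0.     0.     0.     1.   ]] [[444.11927973   0.         275.99663472]
 [  0.         444.11927973 202.94535151]
 [  0.           0.           1.        ]]
```

View pics/scene.png

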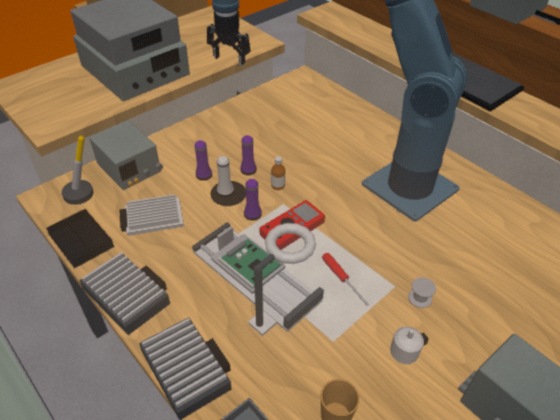

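View pics/top.png

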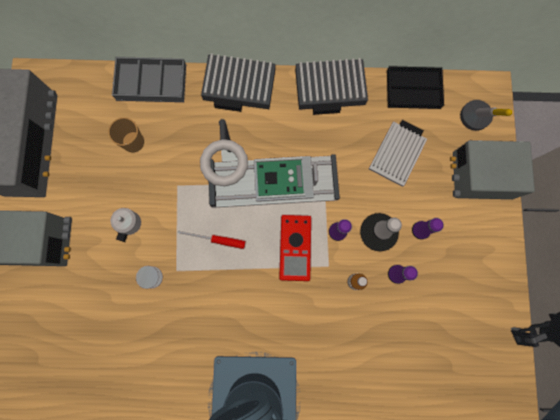

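The white scanner on the black pad is at scene (224,175) / top (392,226). The three purple look-alikes are at scene (202,160), (248,155), (252,199) and top (430,226), (405,273), (343,228). The carriage tab is at top (315,173), the chip at (270,178), the ring lamp at (223,162) and the post at (226,135).

Run:
```python
from h import *
d=np.load('init.npz'); P=np.concatenate([d['sc'].reshape(-1,3),d['tp'].reshape(-1,3)]); C=np.concatenate([d['scp'].reshape(-1,3),d['tpp'].reshape(-1,3)]).astype(int)
src=np.r_[np.zeros(d['sc'].size//3),np.ones(d['tp'].size//3)]
ok=~np.isnan(P[:,0]); P,C,src=P[ok],C[ok],src[ok]
T=d['tp']
for n,(u,v) in dict(scan=(392,226),tab=(315,173),chip=(270,178),lampL=(205,162),post=(226,127),pad=(367,232),flux=(360,282),p1=(343,228),p2=(430,226),p3=(405,273),housing=(398,153),endL=(213,185),barR=(334,180),meter=(296,240)).items(): print(n,(u,v),T[v,u].round(3))
def show(n,m):
    q=P[m]; 
    for s in (0,1):
        k=q[src[m]==s]
        if len(k)>5: print(n,s,len(k),'min',k.min(0).round(3),'max',k.max(0).round(3),'med',np.median(k,0).round(3), 'rect',[np.round(x,3) for x in cv2.minAreaRect(k[:,:2].astype(np.float32))])
r,g,b=C.T
reg=(P[:,0]>.35)&(P[:,0]<.75)&(P[:,1]<.25)&(P[:,1]>-.3)
show('green',reg&(g>r+25)&(g>b+10)&(abs(P[:,2]-.048)<.012))
show('base',reg&(abs(P[:,2]-.012)<.006)&(r>130)&(abs(r-b)<25)&(P[:,0]>.45)&(P[:,1]>-.25))
show('lamp',(P[:,2]>.21)&(P[:,2]<.26)&(P[:,0]<.8)&(P[:,0]>.4)&(P[:,1]>-.1)&(P[:,1]<.3)&(r>170))
show('tab',reg&(P[:,2]>.075)&(P[:,2]<.1)&(P[:,1]<-.07)&(P[:,1]>-.25)&(P[:,0]>.5)&(abs(r-b)<30))
show('scan',(P[:,2]>.05)&(P[:,2]<.15)&(abs(P[:,1]+.32)<.06)&(abs(P[:,0]-.43)<.1)&(abs(r-b)<30)&(r>110))
show('padblk',(P[:,2]>.0)&(P[:,2]<.012)&(abs(P[:,1]+.32)<.1)&(abs(P[:,0]-.43)<.1)&(r<60)&(g<60))
for nm,(x,y) in dict(p1=T[228,343,:2],p2=T[226,430,:2],p3=T[273,405,:2],fl=T[282,360,:2]).items():
    show(nm,(P[:,2]>.04)&(P[:,2]<.2)&(np.hypot(P[:,0]-x,P[:,1]-y)<.045))
```

```text
scan (392, 226) [ 0.447 -0.338  0.134]
tab (315, 173) [ 0.591 -0.148  0.09 ]
chip (270, 178) [ 0.584 -0.029  0.051]
lampL (205, 162) [0.572 0.122 0.242]
post (226, 127) [0.672 0.081 0.203]
pad (367, 232) [ 0.446 -0.304  0.003]
flux (360, 282) [ 0.307 -0.261  0.107]
p1 (343, 228) [ 0.439 -0.215  0.133]
p2 (430, 226) [ 0.451 -0.438  0.124]
p3 (405, 273) [ 0.331 -0.369  0.126]
housing (398, 153) [ 0.669 -0.388  0.035]
endL (213, 185) [0.561 0.127 0.048]
barR (334, 180) [ 0.589 -0.208  0.024]
meter (296, 240) [ 0.416 -0.102  0.042]
green 0 713 min [ 0.535 -0.121  0.041] max [0.638 0.006 0.055] med [ 0.588 -0.058  0.048] rect [array([ 0.587, -0.056]), array([0.095, 0.126]), np.float64(4.957)]
green 1 1140 min [ 0.536 -0.12   0.039] max [0.64  0.009 0.059] med [ 0.584 -0.053  0.048] rect [array([ 0.587, -0.055]), array([0.097, 0.124]), np.float64(4.69)]
base 0 2133 min [ 0.457 -0.208  0.006] max [0.694 0.157 0.018] med [0.605 0.051 0.011] rect [array([ 0.565, -0.026]), array([0.355, 0.234]), np.float64(84.033)]
base 1 1927 min [ 0.45  -0.208  0.006] max [0.673 0.213 0.018] med [0.568 0.031
[... 1819 characters left out ...]
51]), array([0.036, 0.034]), np.float64(4.0)]
p3 0 325 min [ 0.318 -0.402  0.04 ] max [ 0.357 -0.361  0.132] med [ 0.342 -0.373  0.093] rect [array([ 0.335, -0.383]), array([0.039, 0.037]), np.float64(50.436)]
p3 1 303 min [ 0.315 -0.399  0.04 ] max [ 0.352 -0.363  0.133] med [ 0.333 -0.373  0.122] rect [array([ 0.334, -0.381]), array([0.036, 0.037]), np.float64(88.19)]
fl 0 274 min [ 0.293 -0.284  0.04 ] max [ 0.335 -0.242  0.116] med [ 0.319 -0.258  0.071] rect [array([ 0.316, -0.26 ]), array([0.038, 0.043]), np.float64(55.891)]
fl 1 251 min [ 0.289 -0.285  0.04 ] max [ 0.331 -0.243  0.116] med [ 0.31  -0.258  0.077] rect [array([ 0.31 , -0.264]), array([0.041, 0.042]), np.float64(88.515)]
```

Candidates for the scanner in scene pixels: white body on black pad (224,175). Purple ones at (202,160), (248,155) and (252,199) are decoys. I choose the white one and check it in a close crop.

Run:
```python
from h import *
d=np.load('init.npz')
cv2.imwrite('pics/crop1.png',cv2.resize(d['scp'][120:300,150:330,::-1],None,fx=3.3,fy=3.3,interpolation=cv2.INTER_CUBIC))
for k,pk in (('sc','scp'),('tp','tpp')):
    P=d[k].reshape(-1,3);C=d[pk].reshape(-1,3).astype(int)
    m=(P[:,2]>.06)&(P[:,2]<.15)&(np.hypot(P[:,0]-.45,P[:,1]+.335)<.045)
    q=P[m]; print(k,m.sum(),q.min(0).round(3),q.max(0).round(3))
    t=q[(q[:,2]>.128)]; print(' top',len(t),t.mean(0).round(3))
    b=q[(q[:,2]<.12)&(q[:,2]>.06)]
    if len(b)>20:
        A=np.c_[2*b[:,:2],np.ones(len(b))]; s=np.linalg.lstsq(A,(b[:,:2]**2).sum(1),rcond=None)[0]; print(' circle',s[:2].round(4),np.sqrt(s[2]+s[0]**2+s[1]**2).round(4))
```

```text
sc 297 [ 0.438 -0.362  0.061] [ 0.475 -0.321  0.141]
 top 76 [ 0.456 -0.341  0.134]
 circle [ 0.4554 -0.3424] 0.0148
tp 256 [ 0.435 -0.362  0.061] [ 0.471 -0.325  0.14 ]
 top 142 [ 0.453 -0.343  0.134]
 circle [ 0.4538 -0.3439] 0.0177
```

View pics/crop1.png

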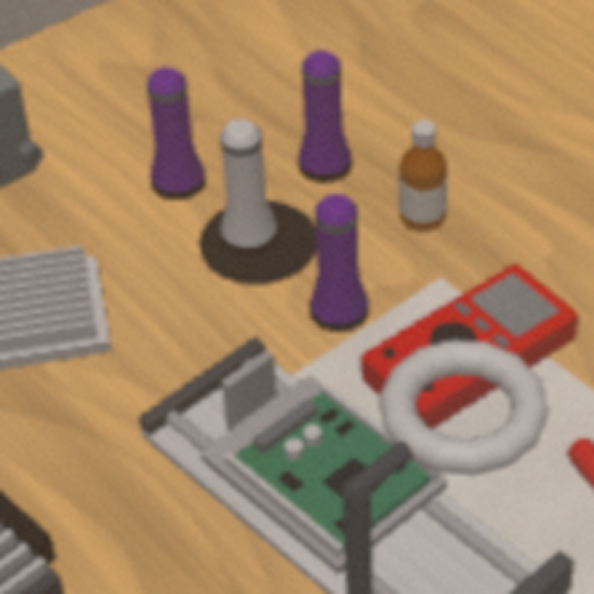

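Call:
carry_out(travel=[[0.99,-0.52,0],[0.99,-0.52,0],[0.99,-0.52,0],[0.99,-0.52,0],[0.99,-0.52,0],[0.99,-0.52,0],[0.99,-0.52,0],[0.99,-0.52,0],[0.99,-0.52,0],[0.99,-0.52,0],[0.99,-0.52,0],[0.99,-0.52,0],[0.99,-0.52,0],[0.99,-0.52,0],[0.99,-0.52,0],[0.99,-0.52,0],[0.99,-0.52,0],[0.99,-0.52,0],[0.99,-0.52,0],[0.99,-0.52,0]], roll=[0,0,0,0,0,0,0,0,0,0,0,0,0,0,0,0,0,0,0,0], gripper=1, newtons=40)

```text
t: 1.77
position: [0.5991, -0.1956, 0.2478]
tcp_rot: [-180.0, 0.0, 20.0]
force: [-0.2, 0.0, -0.3]
finger_gap: 0.003
gripper_force: 0.0
```

The crop confirms it: the white scanner stands on the black pad at crop (245,190), with the purple decoys at (175,130), (323,115) and (337,260). Next I turn the tool and go down behind the tab.

Call:
carry_out(travel=[[0,0,0.345],[0,0,0.345],[0,0,0.345],[0,0,0.345],[0,0,0.345],[0,0,0.345],[0,0,0.345],[0,0,0.345],[0,0,0.345],[0,0,0.345],[0,0,0.345],[0,0,0.345],[0,0,0.345],[0,0,0.345],[0,0,0.345],[0,0,0.345],[0,0,0.345],[0,0,0.345],[0,0,0.345],[0,0,0.345]], roll=[-0.94,-0.94,-0.94,-0.94,-0.94,-0.94,-0.94,-0.94,-0.94,-0.94,-0.94,-0.94,-0.94,-0.94,-0.94,-0.94,-0.94,-0.94,-0.94,-0.94])

```text
t: 3.43
position: [0.5983, -0.1967, 0.0749]
tcp_rot: [-180.0, -0.0, 95.4]
force: [-0.4, -0.6, -0.3]
finger_gap: -0.005
gripper_force: 0.0
```

Call:
carry_out(travel=[[0.26,0,0],[0.26,0,0],[0.26,0,0],[0.26,0,0],[0.26,0,0],[0.26,0,0],[0.26,0,0],[0.26,0,0],[0.26,0,0],[0.26,0,0],[0.26,0,0],[0.26,0,0],[0.26,0,0],[0.26,0,0],[0.26,0,0],[0.26,0,0],[0.26,0,0],[0.26,0,0],[0.26,0,0],[0.26,0,0]], roll=[0,0,0,0,0,0,0,0,0,0,0,0,0,0,0,0,0,0,0,0])

```text
t: 5.1
position: [0.5867, -0.0667, 0.0757]
tcp_rot: [-180.0, 0.0, 95.2]
force: [3.1, -3.0, 0.1]
finger_gap: 0.003
gripper_force: 1.5
```

Call:
carry_out(travel=[[0.08,0,0],[0.08,0,0],[0.08,0,0],[0.08,0,0],[0.08,0,0],[0.08,0,0]], roll=[0,0,0,0,0,0])

```text
t: 5.6
position: [0.5855, -0.0555, 0.0757]
tcp_rot: [-180.0, 0.0, 95.2]
force: [0.5, -3.8, 1.3]
finger_gap: -0.002
gripper_force: 1.3
```

Call:
carry_out(travel=[[0.06,0,0],[0.06,0,0],[0.06,0,0],[0.06,0,0],[0.06,0,0]], roll=[0,0,0,0,0])

```text
t: 6.02
position: [0.5854, -0.0549, 0.0758]
tcp_rot: [-180.0, 0.5, 95.0]
force: [3.5, -19.9, 1.5]
finger_gap: 0.002
gripper_force: 10.0
```

Call:
carry_out(travel=[[0,0,0],[0,0,0],[0,0,0],[-0.4,0,0],[-0.4,0,0],[-0.4,0,0],[-0.4,0,0],[0,0,-0.8],[0,0,-0.8],[0,0,-0.8],[0,0,-0.8],[0,0,-0.8],[0,0,-0.8],[0,0,-0.8],[0,0,-0.8],[0,0,-0.8]], roll=[0,0,0,0,0,0,0,0,0,0,0,0,-1,-1,-1,-1])

```text
t: 7.35
position: [0.5883, -0.0877, 0.2566]
tcp_rot: [-180.0, -0.0, 111.5]
force: [0.1, 0.1, 0.7]
finger_gap: -0.001
gripper_force: 0.0
```

Run:
```python
from h import *
s=env.state(); print(s['t'],s['position'].round(4) if hasattr(s['position'],'round') else s['position'],s['tcp_rot'])
for n in('scene','top'):
    c=cam(n);w=cloud(c);P=w.reshape(-1,3);C=c['pixels'].reshape(-1,3).astype(int)
    r,g,b=C.T
    m=(P[:,0]>.5)&(P[:,0]<.68)&(P[:,1]<-.01)&(P[:,1]>-.1)&(P[:,2]>.078)&(P[:,2]<.1)&(abs(r-b)<30)
    print(n,'tab',m.sum(),P[m].mean(0).round(4),P[m].min(0).round(3),P[m].max(0).round(3))
    m=(P[:,2]>.22)&(P[:,2]<.25)&(np.hypot(P[:,0]-.576,P[:,1]-.084)<.062)&(r>120)
    q=P[m]; print(' lamp',m.sum(),q.min(0).round(3),q.max(0).round(3),cv2.minEnclosingCircle(q[:,:2].astype(np.float32)))
    m=(np.hypot(P[:,0]-.446,P[:,1]+.335)<.07)&(P[:,2]<.012)&(r<75)&(P[:,2]>-.005)
    q=P[m]; print(' pad',m.sum(),q.min(0).round(3),q.max(0).round(3),cv2.minEnclosingCircle(q[:,:2].astype(np.float32)) if len(q) else '')
    save(c,'b_%s.png'%n)
```

```text
7.35 [ 0.5883 -0.0877  0.2566] [-1.79978775e+02 -4.57862822e-02  1.11462779e+02]
scene tab 99 [ 0.5877 -0.0365  0.0869] [ 0.562 -0.045  0.078] [ 0.613 -0.03   0.094]
 lamp 1168 [0.522 0.026 0.221] [0.632 0.137 0.243] ((0.5776605606079102, 0.08203298598527908), 0.05687793344259262)
 pad 211 [ 0.402 -0.389 -0.001] [ 0.502 -0.288  0.012] ((0.4500535726547241, -0.3375174403190613), 0.05314159020781517)
top tab 71 [ 0.5852 -0.0374  0.0888] [ 0.562 -0.042  0.081] [ 0.612 -0.031  0.096]
 lamp 1153 [0.521 0.027 0.226] [0.629 0.136 0.245] ((0.5764780044555664, 0.08162309974431992), 0.056454356759786606)
 pad 141 [ 0.411 -0.388 -0.   ] [ 0.498 -0.337  0.012] ((0.4540923833847046, -0.3544280529022217), 0.04655301570892334)
```

The tab-to-lamp distance is 0.119 m, so the carriage is home. Now to above the scanner.

Call:
carry_out(travel=[[-0.627,-0.727,0],[-0.627,-0.727,0],[-0.627,-0.727,0],[-0.627,-0.727,0],[-0.627,-0.727,0],[-0.627,-0.727,0],[-0.627,-0.727,0],[-0.627,-0.727,0],[-0.627,-0.727,0],[-0.627,-0.727,0],[-0.627,-0.727,0],[-0.627,-0.727,0],[0,0,0],[0,0,0],[0,0,0],[0,0,0],[0,0,0],[0,0,0],[0,0,0]], roll=[0,0,0,0,0,0,0,0,0,0,0,0,-0.98,-0.98,-0.98,-0.98,-0.98,-0.98,0], gripper=-1)

```text
t: 9.03
position: [0.453, -0.3418, 0.2548]
tcp_rot: [180.0, -0.1, 134.9]
force: [-0.1, 0.2, -0.9]
finger_gap: 1.001
gripper_force: 0.0
```

Run:
```python
from h import *
s=env.state(); print(s['t'],np.round(s['position'],4),np.round(s['tcp_rot'],2),np.round(s['joint_pos'],1))
c=cam('wrist');w=cloud(c);P=w.reshape(-1,3);C=c['pixels'].reshape(-1,3).astype(int)
r,g,b=C.T
m=(np.hypot(P[:,0]-.453,P[:,1]+.34)<.045)&(P[:,2]>.06)&(P[:,2]<.15)
q=P[m]; print(m.sum(),q.min(0).round(3),q.max(0).round(3)); t=q[q[:,2]>.11]; print(cv2.minEnclosingCircle(t[:,:2].astype(np.float32)))
m=(np.hypot(P[:,0]-.446,P[:,1]+.335)<.07)&(P[:,2]<.012)&(r<75)&(P[:,2]>-.005)
q=P[m]; print(' pad',m.sum(),q.min(0).round(3),q.max(0).round(3),cv2.minEnclosingCircle(q[:,:2].astype(np.float32)) if len(q) else '')
save(c,'w1.png')
```

```text
9.0333 [ 0.453  -0.3418  0.2548] [ 1.7999e+02 -1.0000e-01  1.3486e+02] [ 58.2  26.1 -34.   99.   16.4  60.1  63.5]
1870 [ 0.434 -0.364  0.06 ] [ 0.471 -0.327  0.137]
((0.45240360498428345, -0.3459492623806), 0.018780188634991646)
 pad 4120 [ 0.395 -0.392  0.003] [ 0.502 -0.284  0.012] ((0.4484861195087433, -0.3378602862358093), 0.05445133149623871)
```

View pics/w1.png

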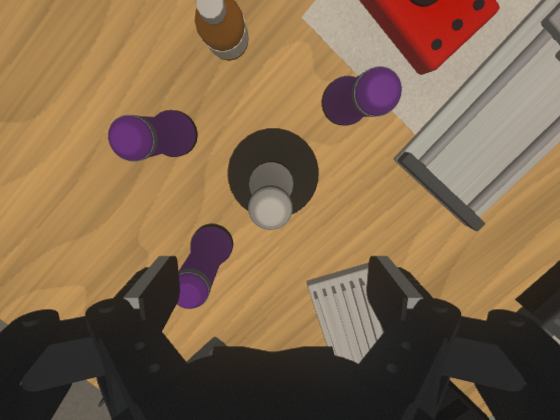

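The wrist view shows the white scanner centred at (270,205), between the open fingers at (155,290) and (395,290), with the purple ones well clear. Descend and grip lightly.

Call:
carry_out(travel=[[-0.07,-0.07,0.51],[0,0,0.51],[0,0,0.51],[0,0,0.51],[0,0,0.51],[0,0,0.51],[0,0,0.51],[0,0,0.51],[0,0,0.51],[0,0,0.51],[0,0,0.51],[0,0,0.51],[0,0,0]], roll=[0,0,0,0,0,0,0,0,0,0,0,0,0])

```text
t: 10.17
position: [0.4521, -0.3436, 0.1]
tcp_rot: [-180.0, -0.2, 134.8]
force: [-0.9, 0.5, 0.3]
finger_gap: 1.0
gripper_force: 0.0
```

Call:
carry_out(travel=[[0,0,0],[0,0,0],[0,0,0],[0,0,0],[0,0,0],[0,0,0],[0,0,0],[0,0,0],[0,0,0],[0,0,0]], roll=[0,0,0,0,0,0,0,0,0,0], gripper=1, newtons=20)

```text
t: 11.0
position: [0.4539, -0.345, 0.1035]
tcp_rot: [-180.0, 0.1, 134.7]
force: [-1.7, -0.9, 5.7]
finger_gap: 0.415
gripper_force: 20.6
```

Call:
carry_out(travel=[[0,0,0.06],[-0.12,0,-0.02],[-0.12,0,-0.02],[-0.12,0,-0.02],[-0.12,0,-0.02],[-0.12,0,-0.01],[-0.12,0,-0.01],[-0.12,0,0],[-0.12,0,0],[-0.12,0,0],[-0.12,0,0.01],[-0.12,0,0.01],[-0.12,0,0.02]], roll=[0,0,0,0,0,0,0,0,0,0,0,0,0])

```text
t: 12.08
position: [0.4785, -0.3701, 0.1033]
tcp_rot: [-179.9, -0.0, 134.8]
force: [-2.5, 1.1, 7.0]
finger_gap: 0.413
gripper_force: 21.0
```

```bash
cat >> h.py <<'E'
def axis(c,rad=.11,ctr=None):
    """white scanner points in hand: fit line through grey-white points near TCP"""
    s=env.state(); ctr=np.array(s['position'])
    P=cloud(c).reshape(-1,3); C=c['pixels'].reshape(-1,3).astype(int)
    m=(np.linalg.norm(P-ctr,axis=1)<rad)&(C.min(1)>70)&(C.max(1)-C.min(1)<28)&(P[:,2]>.015)
    return P[m]
E
python3 - <<'E'
from h import *
s=env.state(); print(np.round(s['position'],4),np.round(s['tcp_rot'],2),np.round(s['force'],1),np.round(s['joint_pos'],1))
c=cam('scene'); q=axis(c); print(len(q))
K=c['intrinsics'];W=np.linalg.inv(c['M']);p=W[:3,:3]@s['position']+W[:3,3];u,v=(K@p)[:2]/p[2];print(u,v)
u,v=int(u),int(v); save(c,'t1.png',(max(u-70,0),max(v-60,0),u+70,v+60),5)
E
```

```text
[ 0.4785 -0.3701  0.1033] [-1.7995e+02 -5.0000e-02  1.3475e+02] [-2.5  1.1  7. ] [ 53.6  40.2 -28.2  99.4  24.8  46.8  58.5]
400
211.59497596474102 166.60143814490482
```

View pics/t1.png

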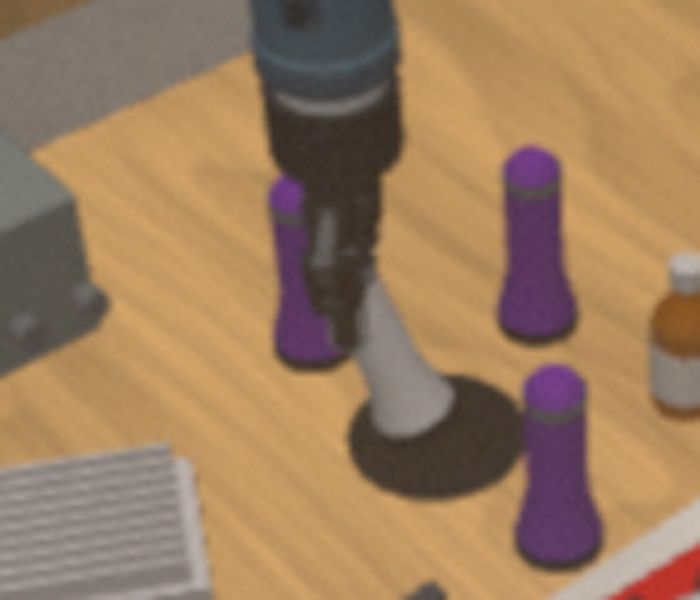

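The crop shows the scanner pivoting on the pad: nose at (410,420), barrel leaning left towards the fingers at (345,300), already about 20 degrees. Continue the arc.

Call:
carry_out(travel=[[-0.12,0,0.01],[-0.12,0,0.01],[-0.12,0,0.02],[-0.12,0,0.02],[-0.12,0,0.02],[-0.12,0,0.02],[-0.12,0,0.03],[-0.12,0,0.03],[-0.12,0,0.03],[-0.12,0,0.03],[-0.06,0,0.02]], roll=[0,0,0,0,0,0,0,0,0,0,0])

```text
t: 13.05
position: [0.5015, -0.3925, 0.0966]
tcp_rot: [180.0, 0.0, 134.8]
force: [-0.9, 1.0, 2.7]
finger_gap: 0.415
gripper_force: 20.3
```

Call:
carry_out(travel=[[0,0,0],[0,0,0],[0,0,0],[0,0,-0.2],[0,0,-0.4],[0,0,-0.6],[0,0,-0.6],[0,0,-0.6],[0,0,-0.6],[0,0,-0.6],[0,0,-0.6],[0,0,-0.4],[0,0,0]], roll=[0,0,0,0,0,0,0,0,0,0,0,0,0], newtons=60)

```text
t: 14.13
position: [0.5026, -0.3933, 0.2153]
tcp_rot: [180.0, 0.3, 134.8]
force: [0.5, -0.0, -1.5]
finger_gap: 0.408
gripper_force: 59.9
```

```bash
cat >> h.py <<'E'
def proj(c,p):
    W=np.linalg.inv(c['M']); q=W[:3,:3]@np.asarray(p)+W[:3,3]; return (c['intrinsics']@q)[:2]/q[2]
E
python3 - <<'E'
from h import *
s=env.state(); X=np.array(s['position']); print(s['t'],X.round(4),np.round(s['tcp_rot'],2),np.round(s['force'],1),s['finger_gap'],s['gripper_force'])
Rt=R.from_euler('xyz',s['tcp_rot'],degrees=True).as_matrix()
for n in ('scene','top','wrist'):
    c=cam(n); q=axis(c,.14)
    t=(q-X)@Rt; k=(abs(t[:,1])<.03)&(t[:,2]>.0)&(t[:,2]<.13); t=t[k]
    print(n,len(t))
    if len(t)>40:
        for a in np.arange(0,.12,.015):
            b=t[(t[:,2]>=a)&(t[:,2]<a+.015)]
            if len(b)>3: print('  z',round(a+.0075,3),len(b),'x',b[:,0].min().round(3),b[:,0].max().round(3),'y',b[:,1].min().round(3),b[:,1].max().round(3))
    if n=='scene':
        u,v=proj(c,X).astype(int); save(c,'t2.png',(max(u-70,0),max(v-60,0),u+70,v+60),5)
E
```

```text
14.1333 [ 0.5026 -0.3933  0.2153] [179.95   0.31 134.76] [ 0.5 -0.  -1.5] 0.40774037448507894 59.88736242055893
scene 359
  z 0.008 68 x -0.002 0.035 y -0.004 0.029
  z 0.022 71 x 0.007 0.048 y -0.004 0.022
  z 0.038 85 x 0.013 0.064 y -0.006 0.021
  z 0.052 98 x 0.023 0.071 y -0.01 0.027
  z 0.068 36 x 0.027 0.064 y 0.012 0.029
top 451
  z 0.008 89 x 0.012 0.039 y -0.02 0.022
  z 0.022 85 x 0.025 0.047 y -0.016 0.016
  z 0.038 120 x 0.034 0.064 y -0.017 0.019
  z 0.052 141 x 0.042 0.075 y -0.022 0.024
  z 0.068 16 x 0.051 0.074 y -0.026 0.024
wrist 9268
  z 0.008 2641 x 0.009 0.038 y -0.025 0.03
  z 0.022 1823 x 0.013 0.048 y -0.024 0.022
  z 0.038 2107 x 0.031 0.062 y -0.02 0.016
  z 0.052 2437 x 0.038 0.075 y -0.024 0.021
  z 0.068 259 x 0.048 0.073 y -0.027 0.025
```

View pics/t2.png

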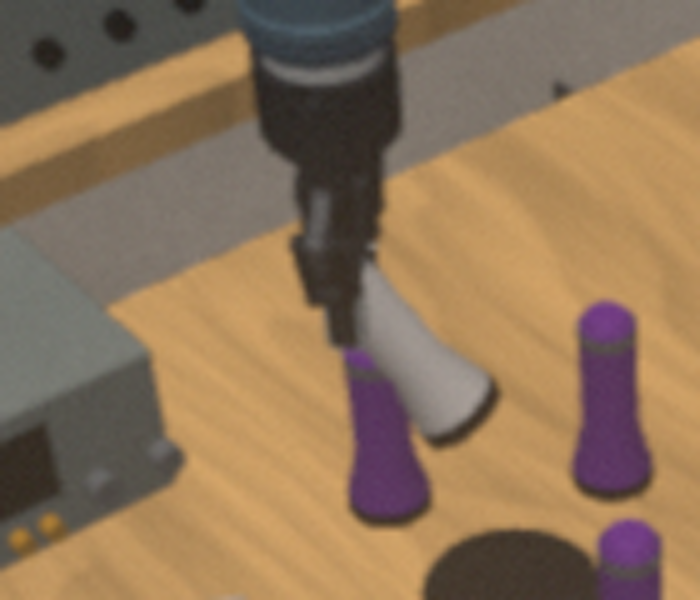

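The scanner is held, tilted about 35–40 degrees, and has cleared the pad. Now I fit the barrel axis and plan the aiming pose.

```bash
cat >> h.py <<'E'
from scipy.optimize import least_squares
def fitaxis(cams=('wrist','scene','top')):
    s=env.state(); X=np.array(s['position']); Rt=R.from_euler('xyz',s['tcp_rot'],degrees=True).as_matrix()
    pts=[]
    for n in cams:
        t=(axis(cam(n),.14)-X)@Rt; t=t[(abs(t[:,1])<.024)&(t[:,2]>-.03)&(t[:,2]<.1)]
        if len(t)>400: t=t[np.random.default_rng(0).choice(len(t),400,False)]
        pts.append(t)
    t=np.concatenate(pts)
    def geo(p):
        o=np.array([p[0],p[1],0]); d=np.array([p[2],p[3],1]); d/=np.linalg.norm(d); r=t-o; a=r@d
        return a,np.linalg.norm(r-np.outer(a,d),axis=1)
    def res(p):
        a,q=geo(p); e=q-.018-np.clip(a-p[4],0,.045)*8/45; return e
    f=least_squares(res,[0,0,.7,0,.05],loss='soft_l1',f_scale=.002)
    p=f.x; o=np.array([p[0],p[1],0]); d=np.array([p[2],p[3],1]); d/=np.linalg.norm(d)
    a,q=geo(p); on=abs(q-.022)<.01
    return X,Rt,o,d,p[4],np.percentile(a[on],99.5),np.median(abs(res(p)))
E
python3 - <<'E'
from h import *
for cs in (('wrist','scene','top'),('wrist',),('top','scene')):
    X,Rt,o,d,a0,am,e=fitaxis(cs)
    print(cs,'o',o.round(4),'d',d.round(3),'tilt',np.degrees(np.arccos((Rt@d)@[0,0,-1])).round(1),'flare start',a0.round(4),'end',am.round(4),'res',e.round(4))
E
```

```text
('wrist', 'scene', 'top') o [ 0.006 -0.     0.   ] d [ 0.562 -0.003  0.827] tilt 34.2 flare start 0.0479 end 0.0839 res 0.001
('wrist',) o [ 0.0061 -0.001   0.    ] d [0.552 0.001 0.834] tilt 33.6 flare start 0.0443 end 0.0817 res 0.0005
('top', 'scene') o [0.006  0.0006 0.    ] d [ 0.564 -0.003  0.826] tilt 34.4 flare start 0.048 end 0.0835 res 0.0013
```

Call:
carry_out(travel=[[0,0,-0.8],[0,0,-0.8],[0.348,0.716,0],[0.348,0.716,0],[0.348,0.716,0],[0.348,0.716,0],[0.348,0.716,0],[0.348,0.716,0],[0.348,0.716,0],[0.348,0.716,0],[0.348,0.716,0],[0.348,0.716,0],[0.348,0.716,0],[0.348,0.716,0],[0.348,0.716,0],[0.348,0.716,0]], roll=[0,0,0,0,0,0,0,0,0,0,0,0,0,0,0,0])

```text
t: 15.92
position: [0.5934, -0.1285, 0.2515]
tcp_rot: [-180.0, -0.0, 134.8]
force: [0.7, -0.3, -1.0]
finger_gap: 0.406
gripper_force: 60.3
```

Call:
carry_out(travel=[[0,0,0],[0,0,0],[0,0,0],[0,0,0],[0,0,0.2],[0,0,0.2],[0,0,0.3],[0,0,0.3],[0,0,0.3],[0,0,0.3],[0,0,0.2],[0,0,0]], roll=[0.9,0.9,0.9,0.9,0.9,0.9,0.9,0.9,0.9,0.9,0.9,0])

```text
t: 16.92
position: [0.5924, -0.1293, 0.2054]
tcp_rot: [-179.9, -0.0, 95.1]
force: [-0.1, -0.1, -1.9]
finger_gap: 0.406
gripper_force: 60.2
```

Run:
```python
from h import *
s=env.state(); print(s['t'],np.round(s['position'],4),np.round(s['tcp_rot'],2),np.round(s['joint_pos'],1),s['finger_gap'],s['gripper_force'])
c=env.capture('wrist'); print(np.round(c['hand_eye'],3))
X,Rt,o,d,a0,am,e=fitaxis()
D=Rt@d; print('o',o.round(4),'d',d.round(3),'D',D.round(3),'tilt',np.degrees(np.arccos(-D[2])).round(1),a0.round(4),am.round(4),e.round(4))
chip=np.array([.577,.082,.052])
for dist in (.08,.095,.105):
    tcp=chip-D*(.092+dist)-Rt@o; print(dist,tcp.round(4),'shift tool',((tcp-X)@Rt*1000).round(1))
t=cam('top'); P=cloud(t).reshape(-1,3);C=t['pixels'].reshape(-1,3).astype(int)
m=(P[:,0]>.5)&(P[:,0]<.68)&(P[:,1]<.0)&(P[:,1]>-.1)&(P[:,2]>.083)&(P[:,2]<.1); print('tab',m.sum(),P[m].mean(0).round(4))
```

```text
16.9167 [ 0.5924 -0.1293  0.2054] [-1.7986e+02 -3.0000e-02  9.5060e+01] [ 26.4  31.6 -25.4  96.   15.7  56.1   0.4] 0.40561948470558207 60.237881541252136
[[-0.001 -0.965 -0.263  0.067]
 [ 1.    -0.001  0.001 -0.001]
 [-0.001 -0.263  0.965 -0.125]
 [ 0.     0.     0.     1.   ]]
o [ 0.0055 -0.0008  0.    ] d [0.565 0.009 0.825] D [-0.044  0.563 -0.825] tilt 34.4 0.0464 0.0922 0.0011
0.08 [ 0.5858 -0.0203  0.1939] shift tool [109.2   3.1  12.2]
0.095 [ 0.5865 -0.0288  0.2063] shift tool [ 1.007e+02  2.900e+00 -1.000e-01]
0.105 [ 0.5869 -0.0344  0.2145] shift tool [95.   2.8 -8.4]
tab 67 [ 0.5852 -0.0376  0.0892]
```

Call:
carry_out(travel=[[0.3,0.01,0.02],[0.35,0.01,0.02],[0.35,0.01,0.02],[0.35,0.01,0.02],[0.35,0.01,0.02],[0.35,0.01,0.02],[0.35,0.01,0.02],[0.35,0.01,0.02],[0.35,0.01,0],[0.35,0.01,0],[0.3,0.01,0],[0.2,0.01,0],[0.19,0,0],[0,0,0]], roll=[0,0,0,0,0,0,0,0,0,0,0,0,0,0])

```text
t: 18.33
position: [0.5869, -0.0249, 0.2028]
tcp_rot: [180.0, -0.0, 95.2]
force: [-0.8, 0.6, -1.3]
finger_gap: 0.409
gripper_force: 60.2
```

Run:
```python
from h import *
s=env.state(); print(s['t'],np.round(s['position'],4),np.round(s['tcp_rot'],2),np.round(s['force'],1))
X,Rt,o,d,a0,am,e=fitaxis(('top','scene')); D=Rt@d; O=X+Rt@o; print(o.round(4),d.round(3),e)
chip=np.array([.577,.082,.052]); a=(chip-O)@D; print('along',a-.092,'miss mm',((chip-O-a*D)*1000).round(1),np.degrees(np.arccos(-D[2])))
c=cam('wrist'); save(c,'w2.png')
a=cam('scene'); 
P=cloud(a).reshape(-1,3);C=a['pixels'].reshape(-1,3).astype(int)
m=(P[:,0]>.5)&(P[:,0]<.68)&(P[:,1]<.0)&(P[:,1]>-.1)&(P[:,2]>.08)&(P[:,2]<.095)&(abs(C[:,0]-C[:,2])<30); print('tab',m.sum(),P[m].mean(0).round(4))
```

```text
18.3333 [ 0.5869 -0.0249  0.2028] [ 1.7999e+02 -3.0000e-02  9.5230e+01] [-0.8  0.6 -1.3]
[ 0.0057 -0.0009  0.    ] [0.569 0.002 0.822] 0.0015151068039917078
along 0.0898605270848438 miss mm [ 0.6 -1.9 -1.3] 34.703822423820725
tab 81 [ 0.5904 -0.0364  0.0876]
```

View pics/w2.png

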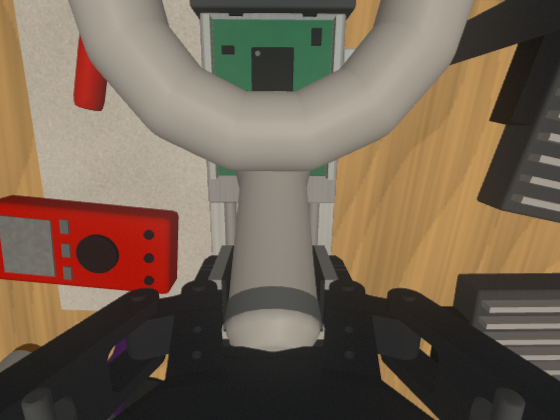

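The wrist view shows the chip at (272,69), just ahead of the ring. The barrel runs under the ring, from (275,330) to (275,170), in line with the chip. Hold steady.

Call:
carry_out(travel=[[0,0,0],[0,0,0],[0,0,0],[0,0,0],[0,0,0],[0,0,0],[0,0,0],[0,0,0],[0,0,0],[0,0,0],[0,0,0],[0,0,0],[0,0,0],[0,0,0],[0,0,0],[0,0,0],[0,0,0],[0,0,0]], roll=[0,0,0,0,0,0,0,0,0,0,0,0,0,0,0,0,0,0])

```text
t: 20.03
position: [0.5869, -0.0261, 0.2028]
tcp_rot: [180.0, 0.0, 95.2]
force: [0.3, 0.2, -2.2]
finger_gap: 0.41
gripper_force: 60.2
```

Run:
```python
from h import *
c=cam('wrist'); print(ray(c,272,69,.052).round(4), ray(c,251,69,.052).round(4), ray(c,293,69,.052).round(4))
s=env.state();print(s['t'],np.round(s['position'],4),abs(np.array(s['qd'])).max())
w=cloud(c); k=c['pixels'].astype(int)[45:75,245:300]; m=(k.max(-1)<60); v,u=np.nonzero(m); print('chip seen',w[45:75,245:300][m].mean(0).round(4),u.min()+245,u.max()+245,v.min()+45)
```

```text
[0.5758 0.0811 0.052 ] [0.5589 0.0796 0.052 ] [0.5928 0.0826 0.052 ]
20.0833 [ 0.5869 -0.0261  0.2028] 0.05445666279556327
chip seen [nan nan nan] 252 293 48
```

The line of sight passes about 2 mm from the chip, and the hold is done. Retreat and return to the pad.

Call:
carry_out(travel=[[-0.2,0,0],[-0.4,0,0],[-0.4,0,0],[-0.4,0,0],[-0.45,0,0],[-0.45,0,0],[-0.45,0,0],[-0.45,0,0],[-0.45,0,0],[-0.45,0,0],[0,0,-0.8],[0,0,-0.8],[0,0,-0.4],[0,0,0],[0,0,0],[0,0,0],[0,0,0],[0,0,0],[0,0,0],[0,0,0]], roll=[0,0,0,0,0,0,0,0,0,0,-0.99,-0.99,-0.99,-0.99,-0.99,-0.99,-0.99,-0.99,-0.99,-0.99])

```text
t: 21.75
position: [0.5962, -0.1289, 0.2528]
tcp_rot: [180.0, 0.0, 135.0]
force: [0.3, 0.2, -1.2]
finger_gap: 0.406
gripper_force: 60.3
```

Call:
carry_out(travel=[[-0.309,-0.716,0],[-0.309,-0.716,0],[-0.309,-0.716,0],[-0.309,-0.716,0],[-0.309,-0.716,0],[-0.309,-0.716,0],[-0.309,-0.716,0],[-0.309,-0.716,0],[-0.309,-0.716,0],[-0.309,-0.716,0],[-0.309,-0.716,0],[-0.309,-0.716,0],[-0.309,-0.716,0],[-0.309,-0.716,0],[0,0,0],[0,0,0]], roll=[0,0,0,0,0,0,0,0,0,0,0,0,0,0,0,0])

```text
t: 23.08
position: [0.4933, -0.3833, 0.2525]
tcp_rot: [-180.0, -0.0, 134.6]
force: [0.6, 0.8, -1.1]
finger_gap: 0.406
gripper_force: 60.4
```

Run:
```python
from h import *
s=env.state(); print(s['t'],np.round(s['position'],4),np.round(s['tcp_rot'],2),s['finger_gap'])
X,Rt,o,d,a0,am,e=fitaxis(('wrist','top','scene')); D=Rt@d; print(o.round(4),d.round(3),a0,am,e)
x=Rt[:,0]; u=-x; n=u-D*(u@D); n/=np.linalg.norm(n)
E=X+Rt@o+D*.092+.026*n; Nf=E-.026*u; print('edge',E.round(4),'final nose',Nf.round(4))
c=cam('wrist');P=cloud(c).reshape(-1,3);C=c['pixels'].reshape(-1,3).astype(int)
m=(np.hypot(P[:,0]-.448,P[:,1]+.337)<.065)&(P[:,2]<.012)&(C[:,0]<75)&(P[:,2]>-.005); q=P[m]; ctr=cv2.minEnclosingCircle(q[:,:2].astype(np.float32)); print('pad',ctr)
for pc in ((.4495,-.338),): print('shift tool xy mm',((np.r_[pc,0.006]-np.r_[Nf[:2],E[2]])@Rt*1000).round(1))
```

```text
23.0833 [ 0.4933 -0.3833  0.2525] [-1.7998e+02 -1.0000e-02  1.3459e+02] 0.4063077301166747
[0.0064 0.001  0.    ] [0.564 0.007 0.826] 0.04750351477160665 0.0837762338078118 0.0012934166082397176
edge [ 0.4687 -0.3558  0.1619] final nose [ 0.4504 -0.3373  0.1619]
pad ((0.4483480751514435, -0.33785608410835266), 0.05414213612675667)
shift tool xy mm [ 1.000e-01 -1.100e+00  1.559e+02]
```

Call:
carry_out(travel=[[0,0,0.5],[0,-0.04,0.5],[0,0,0.5],[0,0,0.5],[0,0,0.5],[0,0,0.5],[0,0,0.5],[0,0,0.5],[0,0,0.5],[0,0,0.5],[0,0,0.5],[0,0,0.4],[0,0,0.06],[0,0,0.06],[0,0,0.06],[0,0,0.06]], roll=[0,0,0,0,0,0,0,0,0,0,0,0,0,0,0,0])

```text
t: 24.62
position: [0.4942, -0.3824, 0.0999]
tcp_rot: [180.0, 0.1, 134.8]
force: [-0.4, 0.3, -1.9]
finger_gap: 0.41
gripper_force: 60.4
```

Call:
carry_out(travel=[[0,0,0.04],[0,0,0.04],[0,0,0]], roll=[0,0,0], newtons=20)

```text
t: 24.87
position: [0.4938, -0.3823, 0.0975]
tcp_rot: [180.0, 0.0, 134.8]
force: [0.5, 0.5, -1.5]
finger_gap: 0.409
gripper_force: 60.5
```

Call:
carry_out(travel=[[0,0,0.04],[0,0,0.04],[0,0,0.04],[0,0,0]], roll=[0,0,0,0])

```text
t: 25.2
position: [0.4949, -0.3832, 0.0963]
tcp_rot: [-180.0, 0.2, 134.7]
force: [-2.1, 0.3, 11.8]
finger_gap: 0.404
gripper_force: 61.7
```

Call:
carry_out(travel=[[0,0,0],[0,0,0],[0,0,0]], roll=[0,0,0], gripper=1, newtons=20)

```text
t: 25.45
position: [0.4948, -0.3832, 0.0964]
tcp_rot: [-180.0, 0.2, 134.7]
force: [-1.2, -1.1, 11.0]
finger_gap: 0.407
gripper_force: 61.7
```

Call:
carry_out(travel=[[0,0,0],[0,0,0],[0,0,0]], roll=[0,0,0], gripper=0.6, newtons=20)

```text
t: 25.7
position: [0.4948, -0.3832, 0.0964]
tcp_rot: [-180.0, 0.2, 134.7]
force: [-0.9, -0.5, 11.5]
finger_gap: 0.408
gripper_force: 61.7
```

Call:
carry_out(travel=[[0.08,0,-0.01],[0.1,0,-0.02],[0.1,0,-0.02],[0.1,0,-0.02],[0.1,0,-0.01],[0.1,0,-0.01]], roll=[0,0,0,0,0,0])

```text
t: 26.2
position: [0.4841, -0.3722, 0.0972]
tcp_rot: [180.0, 0.1, 134.8]
force: [2.0, -2.8, 5.5]
finger_gap: 0.401
gripper_force: 61.0
```

```bash
cat > f.py <<'E'
from h import *
s=env.state(); print(s['t'],np.round(s['position'],4),np.round(s['force'],1),s['finger_gap'],s['gripper_force'])
X,Rt,o,d,a0,am,e=fitaxis(('wrist','top','scene')); D=Rt@d
x=Rt[:,0]; u=-x; n=u-D*(u@D); n/=np.linalg.norm(n); N=X+Rt@o+D*.092
print(o.round(4),d.round(3),'tilt',np.degrees(np.arctan2(d[0],d[2])),'flare',a0,am,e,'nose',N.round(4),'edge',(N+.026*n).round(4))
E
python3 f.py
```

```text
26.2 [ 0.4841 -0.3722  0.0972] [ 2.  -2.8  5.5] 0.4006862149850441 61.04506105184555
[ 0.0064 -0.0002  0.    ] [0.562 0.005 0.827] tilt 34.180490815864125 flare 0.04665446175439556 0.08434569552829006 0.0011124688639975507 nose [ 0.4435 -0.3309  0.0209] edge [ 0.4587 -0.3461  0.0064]
```

The locked 60 N grip made the nose slide on the pad instead of pivoting. The push tab makes a better wall: the carriage is already home and backed by its stop, so pushing on it in +y is safe. I'll go there and push the nose against the tab's rear face to straighten the scanner.

Call:
carry_out(travel=[[0,0,-0.9],[0,0,-0.9],[0,0,-0.9],[0,0,-0.9],[0,0,-0.9],[0,0,-0.9],[0,0,-0.9],[0.2,0.73,0],[0.2,0.73,0],[0.2,0.73,0],[0.2,0.73,0],[0.2,0.73,0],[0.2,0.73,0],[0.2,0.73,0],[0.2,0.73,0],[0.2,0.73,0],[0.2,0.73,0],[0.2,0.73,0],[0.2,0.73,0]], roll=[0,0,0,0,0,0,0,0,0,0,0,0,0,0,0,0,0,0,0])

```text
t: 27.93
position: [0.5951, -0.1737, 0.2521]
tcp_rot: [-179.8, -0.3, 134.8]
force: [-0.3, 0.1, -2.0]
finger_gap: 0.402
gripper_force: 60.5
```

Call:
carry_out(travel=[[0,0,0],[0,0,0],[0,0,0],[0,0,0.3],[0,0,0.5],[0,0,0.5],[0,0,0.6],[0,0,0.6],[0,0,0.6],[0,0,0.6],[0,0,0.6],[0,0,0.2],[0,0,0]], roll=[0.9,0.9,0.9,0.9,0.9,0.9,0.9,0.9,0.9,0.9,0.9,0.1,0])

```text
t: 29.02
position: [0.5941, -0.1744, 0.139]
tcp_rot: [-179.7, -0.1, 94.9]
force: [-1.2, -0.2, -1.4]
finger_gap: 0.407
gripper_force: 60.3
```

```bash
python3 f.py
```

```text
29.0167 [ 0.5941 -0.1744  0.139 ] [-1.2 -0.2 -1.4] 0.40704066470942224 60.299879014492035
[ 0.006 -0.     0.   ] [0.563 0.015 0.827] tilt 34.23672542247071 flare 0.04395831775684206 0.09087193786899214 0.0011857656707084554 nose [ 0.5901 -0.1166  0.063 ] edge [ 0.5921 -0.138   0.0483]
```

Call:
carry_out(travel=[[0.3,0,0],[0.3,0,0],[0.3,0,0],[0.3,0,0],[0.3,0,0],[0.3,0,0],[0.12,0,0],[0.12,0,0],[0.12,0,0],[0.12,0,0],[0.12,0,0],[0.12,0,0],[0.12,0,0],[0.12,0,0],[0.12,0,0],[0.12,0,0]], roll=[0,0,0,0,0,0,0,0,0,0,0,0,0,0,0,0])

```text
t: 30.5
position: [0.592, -0.1085, 0.1432]
tcp_rot: [179.8, 0.6, 94.4]
force: [0.6, -13.4, 4.7]
finger_gap: 0.407
gripper_force: 60.3
```

```bash
python3 f.py
```

```text
30.5 [ 0.592  -0.1085  0.1432] [  0.6 -13.4   4.7] 0.4069172213108834 60.293129682540894
[ 0.0023 -0.0007  0.    ] [0.54  0.    0.841] tilt 32.70123652286108 flare 0.059473723993579544 0.13326810361895275 0.0032213702157614325 nose [ 0.5876 -0.0575  0.0653] edge [ 0.5893 -0.0794  0.0515]
```

Call:
carry_out(travel=[[0.12,0,0],[0.12,0,0],[0.12,0,0],[0.12,0,0],[0.12,0,0],[0.12,0,0]], roll=[0,0,0,0,0,0])

```text
t: 31.15
position: [0.5905, -0.0879, 0.1428]
tcp_rot: [179.8, 0.4, 94.5]
force: [0.6, -7.5, 3.6]
finger_gap: 0.409
gripper_force: 57.5
```

Run:
```python
from h import *
s=env.state(); X=np.array(s['position']); c=cam('scene'); u,v=proj(c,X).astype(int); save(c,'t3.png',(max(u-65,0),max(v-55,0),u+65,v+55),5)
```

```text
(no output)
```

View pics/t3.png

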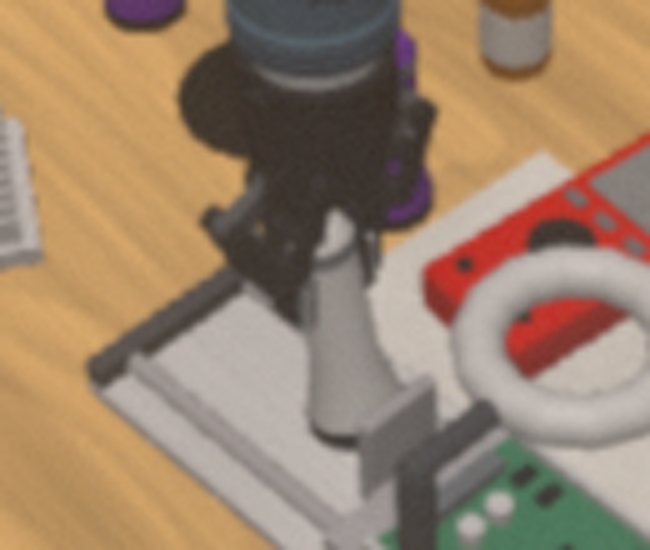

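The crop shows the nose at (340,430) against the tab at (400,430), and the barrel straightening as planned. Push a bit more, back off and measure.

Call:
carry_out(travel=[[0.12,0,0],[0.12,0,0],[0.12,0,0],[0.08,0,0],[0,0,0],[-0.4,0,0],[-0.6,0,0],[-0.6,0,0],[-0.6,0,0],[0,0,0]], roll=[0,0,0,0,0,0,0,0,0,0])

```text
t: 32.03
position: [0.5922, -0.1309, 0.1411]
tcp_rot: [-180.0, 0.1, 94.5]
force: [0.1, -0.8, -1.3]
finger_gap: 0.405
gripper_force: 55.9
```

```bash
sed -i 's/\[0,0,.7,0,.05\]/[0,0,.1,0,.05]/' h.py; python3 f.py
```

```text
32.0333 [ 0.5922 -0.1309  0.1411] [ 0.1 -0.8 -1.3] 0.4048829282765952 55.88587939739227
[ 0.0072 -0.0012  0.    ] [0.658 0.012 0.753] tilt 41.12043910275297 flare 0.016198891777487633 0.13553012107272094 0.005882262000482627 nose [ 0.5869 -0.0636  0.0717] edge [ 0.5887 -0.0831  0.0546]
```

```bash
sed -i 's/t=t\[(abs(t\[:,1\])<.024)&(t\[:,2\]>-.03)&(t\[:,2\]<.1)\]/t=t[(abs(t[:,1])<.024)\&(t[:,2]>-.03)\&(t[:,2]<ZM)\&(abs(t[:,0])<XM)]/; 1i ZM=.1;XM=.12' h.py
python3 - <<'E'
import h; h.ZM=.085; h.XM=.045
from h import *
for cs in (('wrist','top','scene'),('scene',),('top',)):
    X,Rt,o,d,a0,am,e=fitaxis(cs); D=Rt@d
    print(cs,o.round(4),d.round(3),'tilt',np.degrees(np.arctan2(d[0],d[2])).round(1),a0.round(4),am.round(4),e.round(4))
s=env.state(); X=np.array(s['position']); c=cam('scene'); u,v=proj(c,X).astype(int); save(c,'t4.png',(max(u-65,0),max(v-55,0),u+65,v+55),5)
E
```

```text
('wrist', 'top', 'scene') [-0.001  -0.0007  0.    ] [0.116 0.003 0.993] tilt 6.6 0.0464 0.0863 0.0009
('scene',) [-0.0017 -0.0002  0.    ] [ 0.109 -0.013  0.994] tilt 6.3 0.0448 0.083 0.0013
('top',) [-0.0005  0.0002  0.    ] [0.12  0.001 0.993] tilt 6.9 0.0455 0.0871 0.0006
```

View pics/t4.png

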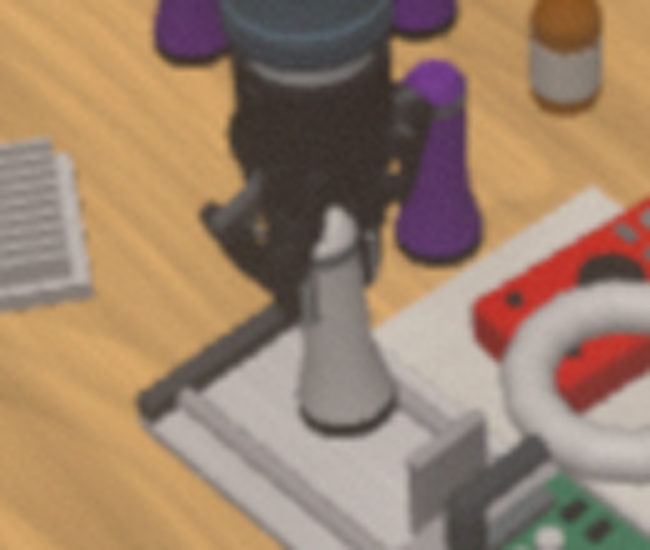

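The crop shows the scanner nearly upright in the fingers, nose at (348,410) clear of the tab, and the fit gives 6.5 degrees. Now back to the pad.

Call:
carry_out(travel=[[0,0,-0.9],[0,0,-0.9],[0,0,-0.9],[0,0,-0.9],[0,0,-0.9],[0,0,0],[0,0,0],[0,0,0],[0,0,0],[0,0,0],[0,0,0],[0,0,0]], roll=[0,-0.91,-0.91,-0.91,-0.91,-0.91,-0.91,-0.91,-0.91,-0.91,-0.91,-0.91])

```text
t: 33.48
position: [0.5925, -0.1259, 0.254]
tcp_rot: [-180.0, -0.0, 135.0]
force: [0.2, 0.7, -0.6]
finger_gap: 0.406
gripper_force: 55.9
```

Call:
carry_out(travel=[[-0.164,-0.705,0],[-0.164,-0.705,0],[-0.164,-0.705,0],[-0.164,-0.705,0],[-0.164,-0.705,0],[-0.164,-0.705,0],[-0.164,-0.705,0],[-0.164,-0.705,0],[-0.164,-0.705,0],[-0.164,-0.705,0],[-0.164,-0.705,0],[-0.164,-0.705,0],[-0.164,-0.705,0],[-0.164,-0.705,0],[0,0,0],[0,0,0]], roll=[0,0,0,0,0,0,0,0,0,0,0,0,0,0,0,0])

```text
t: 34.82
position: [0.4573, -0.3415, 0.2539]
tcp_rot: [-180.0, -0.0, 134.7]
force: [0.9, 0.5, -0.8]
finger_gap: 0.404
gripper_force: 55.9
```

Run:
```python
import h; h.XM=.045
from h import *
s=env.state(); print(s['t'],np.round(s['position'],4),np.round(s['tcp_rot'],2),s['gripper_force'])
X,Rt,o,d,a0,am,e=fitaxis(); D=Rt@d
u=-Rt[:,0]; n=u-D*(u@D); n/=np.linalg.norm(n); N=X+Rt@o+D*.092; E=N+.026*n; Nf=E-.026*u
print(o.round(4),d.round(3),'tilt',np.degrees(np.arctan2(d[0],d[2])).round(1),e.round(4),'nose',N.round(4),'E',E.round(4))
print('shift tool mm',((np.r_[.4495,-.338,.006]-np.r_[Nf[:2],E[2]])@Rt*1000).round(1))
```

```text
34.8167 [ 0.4573 -0.3415  0.2539] [-1.7998e+02 -1.0000e-02  1.3469e+02] 55.89934855699539
[-0.0004  0.0004  0.    ] [0.11  0.012 0.994] tilt 6.3 0.0012 nose [ 0.4516 -0.3336  0.1625] E [ 0.4698 -0.3519  0.1596]
shift tool mm [ -1.8  -4.6 153.6]
```

Call:
carry_out(travel=[[-0.07,-0.18,0.5],[0,0,0.5],[0,0,0.5],[0,0,0.5],[0,0,0.5],[0,0,0.5],[0,0,0.5],[0,0,0.5],[0,0,0.5],[0,0,0.5],[0,0,0.5],[0,0,0.3],[0,0,0.08],[0,0,0.08],[0,0,0.08],[0,0,0.08],[0,0,0.04],[0,0,0]], roll=[0,0,0,0,0,0,0,0,0,0,0,0,0,0,0,0,0,0])

```text
t: 36.47
position: [0.4566, -0.3456, 0.1011]
tcp_rot: [-180.0, 0.1, 134.8]
force: [-0.9, 1.0, 4.2]
finger_gap: 0.407
gripper_force: 56.6
```

Call:
carry_out(travel=[[0,0,0.04],[0.08,0,0.03],[0.08,0,0.03],[0.08,0,0.03],[0.08,0,0.03],[0.08,0,0.03],[0.02,0,0],[0,0,0]], roll=[0,0,0,0,0,0,0,0])

```text
t: 37.13
position: [0.4531, -0.3419, 0.0999]
tcp_rot: [179.9, 0.7, 134.8]
force: [0.2, -3.3, 20.9]
finger_gap: 0.405
gripper_force: 57.8
```

Run:
```python
import h; h.XM=.045;h.ZM=.08
from h import *
for cs in (('wrist','top','scene'),('scene',),('top',)):
    X,Rt,o,d,a0,am,e=fitaxis(cs); D=Rt@d; N=X+Rt@o+D*.092
    print(o.round(4),d.round(3),'tilt',np.degrees(np.arctan2(d[0],d[2])).round(1),e.round(4),'nose',N.round(4))
```

```text
[-0.0008 -0.0001  0.    ] [ 0.067 -0.003  0.998] tilt 3.8 0.0009 nose [ 0.4499 -0.3391  0.0081]
[-0.0024  0.0031  0.    ] [ 0.084 -0.07   0.994] tilt 4.8 0.0015 nose [ 0.4479 -0.3412  0.0084]
[-0.0008  0.002   0.    ] [ 0.076 -0.014  0.997] tilt 4.3 0.0006 nose [ 0.4502 -0.3378  0.0082]
```

Call:
carry_out(travel=[[0.08,0,0],[0.08,0,0],[0.04,0,0],[0,0,-0.04],[0,0,-0.04],[0,0,0]], roll=[0,0,0,0,0,0])

```text
t: 37.88
position: [0.447, -0.3356, 0.0991]
tcp_rot: [180.0, 0.3, 134.8]
force: [1.4, -2.1, 9.3]
finger_gap: 0.404
gripper_force: 56.8
```

Run:
```python
import h; h.XM=.045;h.ZM=.08
from h import *
for cs in (('wrist','top','scene'),('top',)):
    X,Rt,o,d,a0,am,e=fitaxis(cs); D=Rt@d; N=X+Rt@o+D*.092
    print(o.round(4),d.round(3),'tilt',np.degrees(np.arctan2(d[0],d[2])).round(1),e.round(4),'nose',N.round(4))
```

```text
[-0.0012 -0.0001  0.    ] [ 0.017 -0.     1.   ] tilt 1.0 0.0008 nose [ 0.447  -0.3357  0.0071]
[-0.0011  0.0018  0.    ] [ 0.022 -0.009  1.   ] tilt 1.3 0.0006 nose [ 0.4474 -0.3346  0.0071]
```

Upright to about 1 degree, with the nose flat near the pad centre. Release gently and lift.

Call:
carry_out(travel=[[0,0,-0.03],[0,0,-0.03],[0,0,0]], roll=[0,0,0])

```text
t: 38.33
position: [0.4455, -0.3344, 0.0993]
tcp_rot: [180.0, 0.1, 134.8]
force: [2.1, -1.1, 6.4]
finger_gap: 0.408
gripper_force: 56.4
```

Call:
carry_out(travel=[[0,0,0],[0,0,0],[0,0,0],[0,0,0],[0,0,0],[0,0,0],[0,0,0],[0,0,0]], roll=[0,0,0,0,0,0,0,0], gripper=-1)

```text
t: 39.0
position: [0.445, -0.3342, 0.0987]
tcp_rot: [-180.0, -0.0, 134.8]
force: [0.2, -0.1, -0.5]
finger_gap: 1.001
gripper_force: 0.0
```

Call:
carry_out(travel=[[0,0,-0.1],[0,0,-0.2],[0,0,-0.4],[0,0,-0.5],[0,0,-0.5],[0,0,-0.6],[0,0,-0.6],[0,0,-0.6],[0,0,-0.6],[0,0,-0.6],[0,0,-0.6],[0,0,0],[0,0,0]], roll=[0,0,0,0,0,0,0,0,0,0,0,0,0])

```text
t: 40.08
position: [0.4457, -0.3346, 0.2329]
tcp_rot: [180.0, 0.2, 134.8]
force: [0.6, -0.2, -0.2]
finger_gap: 1.003
gripper_force: 0.0
```

Run:
```python
from h import *
s=env.state(); print(s['t'],np.round(s['position'],4),np.round(s['force'],1))
c=cam('wrist');P=cloud(c).reshape(-1,3);C=c['pixels'].reshape(-1,3).astype(int)
m=(np.hypot(P[:,0]-.448,P[:,1]+.337)<.065)&(P[:,2]<.012)&(C[:,0]<75)&(P[:,2]>-.005); print('pad',cv2.minEnclosingCircle(P[m][:,:2].astype(np.float32)))
m=(np.hypot(P[:,0]-.448,P[:,1]+.337)<.045)&(P[:,2]>.055)&(P[:,2]<.15); q=P[m]; print('scanner',m.sum(),q.max(0).round(3),cv2.minEnclosingCircle(q[q[:,2]>.1][:,:2].astype(np.float32)))
for n in ('top','scene'):
    t=cam(n); w=cloud(t).reshape(-1,3); k=t['pixels'].reshape(-1,3).astype(int)
    m=(w[:,0]>.5)&(w[:,0]<.68)&(w[:,1]<.0)&(w[:,1]>-.1)&(w[:,2]>.083)&(w[:,2]<.1)&(abs(k[:,0]-k[:,2])<30); print('tab',w[m].mean(0).round(4))
save(t,'end.png')
```

```text
40.0833 [ 0.4457 -0.3346  0.2329] [ 0.6 -0.2 -0.2]
pad ((0.4482469856739044, -0.3376501798629761), 0.05447519198060036)
scanner 2236 [ 0.462 -0.316  0.137] ((0.4438888728618622, -0.3346273601055145), 0.018951941281557083)
tab [ 0.5859 -0.0373  0.0895]
tab [ 0.588  -0.0371  0.0881]
```

View pics/end.png

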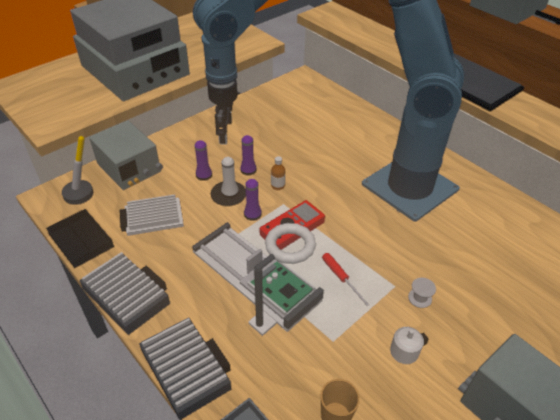

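The final view shows the scanner upright on its pad at (228,178), about 5 mm off centre. The carriage is home at (285,285), the other things stand where they were, and the gripper is clear.

```bash
python3 -c "
from rig import env; print(env.hand_in())"
```

```text
the job is handed in; nothing more can be done
None
```

I handed the job in; it returned no verdict, but by my camera measurements the carriage is home, the scanner was held on the chip at about 34° from 9 cm for over a second, and it now stands upright about 5 mm from the pad's centre with nothing else on the bench visibly moved.

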